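# Seat a test-tile carrier on its kinematic base and load it

### The arm

A 7-joint arm with a two-finger parallel gripper is mounted at the origin on a cart in front of the work surface, level with it; the furniture and walls round the work are solid. World frame = base frame: x ahead of the robot, y to its left, z up, the work surface at z = 0. Lengths are in m, angles in rad, forces in N, time in s.
With the tool pointing down it reaches from about 0.375 to 0.925 m from the base axis. Payload 3.1 kg.
Tool frame: the origin (TCP) lies at the very end of the fingers, on their centre line; the grasp point (between the pads) lies 19 mm behind it; z points along the fingers, y is the direction in which the jaws open and shut (so a half turn about z gives the same grasp; the last joint's range is limited). The gripper opens to 85 mm and grips with 20 to 120 N. Pads are 22 mm wide; open, the fingers measure 114 mm over their backs; the gripper's body (76 mm by 85 mm) begins 54 mm behind the grasp point. The pads swing forward as they close: fully open they stand 13 mm farther back than shut.
Start: joints at [-1.335, 0.383, 0.044, 1.598, -0.018, 1.161, -0.05], TCP at [0.213, 0.614, 0.231] pointing down, gripper open.
Joint ranges: [-2.61, 2.61], [-0.41, 2.15], [-1.48, 1.57], [0, 2.5], [-1.57, 4.71], [0.05, 1.97], [-2.85, 2.85]. Speed limits (rad/s): [2.79, 2.79, 3.14, 3.14, 3.14, 3.14, 3.14].

### API

Orientations are given as [roll, pitch, yaw] about the fixed x, y, z axes, in that order (R = Rz(yaw) Ry(pitch) Rx(roll)).
In Python, from cell import arm, eyes, job, spotter gives the robot as it stands.
- The arm moves only by the tool servo_tool, never from a script. Its argument "increments" is a list that holds one entry, the list of rows, each a list of 5 numbers: the gripper's target within -1 to 1 (shut at 1, half-way at 0, fully open at -1), then the shift along the world's x, y, z in cm, then the turn about the world's z in degrees. In form: [[[fingers, x, y, z, twist], ...]]. A call has exactly 10 rows; each row is the pose to reach, as a shift and turn from the pose commanded when the call began; what a row does not reach only later rows make up. A row lasts 1/12 s, in which the tool goes at most 41.7 mm and 7.16 degrees, less where a joint would pass 70% of its speed; a pose out of reach is approached as far as the arm can. A call with a gripper value outside its range is refused whole. The fingers move at their own pace and stop on an object; "squeeze" is the grip in N (left out, the last holds). Time passes only in rows, so rows that repeat a pose let the fingers close, or fill a call up. It gives the time, the measured TCP pose, the force and the opening at its end, in the units of the state.
- arm.get_state(): the state, without advancing time (a new reading comes with each control period).
- eyes.camera(name): name is "scene" or "top"; returns the picture (400x640x3 uint8, red, green, blue); there is no depth.
- eyes.camera_params(name): a dict with "fovy" (degrees; the focal length in pixels is half the picture's height over the tangent of half this angle, whatever the lens; pixels are square), "cx", "cy" (the principal point, pixels), "k1" (the pictures are not rectified: a ray, as slopes to the right and down, at radius r is drawn at 1 + k1 r^2 times it, then the intrinsics apply), "extrinsics" (4x4, takes a point from camera to world coordinates). Camera axes: x right, y down, z forward; pixel columns grow to the right and rows downward; lengths in m; the calibration is good to about 2 mm. A picture is of the moment at which its call begins. camera_params takes no time and is no camera call.
- job.sign_off(): hands the job in, once; it reports no verdict.
Trained networks look in the newest picture that a camera, given by its name, has taken for a name from the list of things; names that differ only in an ending like _2 or _b are one class to them, and where a whole thing is asked for, a point or a joint stands for the part that bears it (a point fixed in the world has none). Each returns a list of dicts, best first, with "p" (0 to 1); they miss things now and then, are a little off and sometimes report something else, mostly with a low value. They report only what shows in the picture. A call takes as long as a camera call. They do not tell look-alikes from the thing itself.
- spotter.boxes_of(target, camera): "at" ([x, y, z] in m, in the coordinates of the camera as it stood for that picture, good to about 4 mm: the middle of the surface that is visible of it).
- spotter.masks_of(target, camera): "region" (400x640 bool, what is visible of it).
- spotter.pinpoint(target, camera): "at" ([x, y, z] in m, in the coordinates of the camera as it stood for that picture, good to about 4 mm: a listed point, or the origin of a listed thing).
The state is a dict: "time_s": time; "joints": joint angles; "joint_vel": joint speeds; "joint_torque": joint torques, N m; "ee_pos": TCP position; "eef_rot": TCP orientation; "force": force on the tool from outside, world axes, zero at the start; "wrist_torque": the same for the moment, N m; "width": finger opening in m.
Only numpy, scipy, OpenCV 4.12 (cv2) and the standard library are available. Lean on these libraries where they do the work, as an engineer would, in place of code of your own. Each camera call takes 0.05 s, during which the arm holds its last target. There are 200 camera calls.

### The job

Lift the tile carrier by its wooden handle and set it gently, without dropping it, on the fixed dark steel base, so that its three ball feet settle fully home in the cone, the groove and the flat seat, and let go of it. Then stand the glaze test tile in the carrier's nest, flat on its foot inside the four rails, with its upright face on the side away from the handle, leaving the carrier fully seated. Leave the two tubs and the roll of tape where they are.

Things in the scene. Friction and masses are not known exactly. Their poses are not given: they have to be found in the camera images.
- seat_base: Fixed dark steel plate, 205 (x) x 150 (y) x 8 mm, on the bench, with three steel seats: cone in a round boss at x -55, y +45, V groove along y in a block at x -55, y -45, low flat pad at x +70, y 0 (mm from the origin). Origin on its underside, z up; the plate spans x -95 to +110. When the carrier is home, its axes match and its origin is 16 mm straight above this one.
- carrier: Loose aluminium plate, 165 (x) x 126 (y) x 8 mm, on three 16 mm ball feet; 0.42 kg. Origin level with the balls' undersides, z up; plate spans x -75 to +90, top at z 32 mm. Handle: upright wooden bar 14 mm thick (y), 52 mm long (x), centred at x +15, y 0, top at z 82; it balances there. Nest at the -x end. Starts standing on its balls on the bench.
- foot_cone (a point): Centre of the ball foot for the cone: carrier x -55, y +45, z 8 mm, hidden under the plate; a dark stud head on the plate's top, 12 mm across, shows the place.
- foot_groove (a point): Centre of the ball foot for the groove: carrier x -55, y -45, z 8 mm; a stud head on top shows the place.
- foot_flat (a point): Centre of the ball foot for the flat pad: carrier x +70, y 0, z 8 mm; a stud head on top shows the place.
- seat_cone (a point): Where the ball's centre is when home in the cone, 24 mm above the base's underside. Boss 34 mm across, its top 27 mm above the bench; recess 24 mm wide at the mouth, wall 35 degrees from vertical, polished and slippery, so a released ball slides home.
- seat_groove (a point): Where the ball's centre is when home in the groove, 24 mm above the base's underside. Block 36 (x) x 40 (y) mm, top 27 mm above the bench; V groove along y, 24 mm wide at the mouth, walls 35 degrees from vertical, slippery.
- seat_flat (a point): Where the ball's centre is when home on the flat pad, 24 mm above the base's underside. Pad 28 mm across, its top 16 mm above the bench.
- nest (a point): Centre of the nest floor on the carrier's plate top (carrier x -42, y 0, z 32 mm; axes as the carrier's). Four low rails, 5 mm high and 5 mm wide, enclose a floor 50 mm (x) by 52 mm (y).
- tile: Loose L-shaped test tile, 55 g: foot 44 (x) x 46 (y) x 6 mm; upright 7 mm thick, 46 mm wide (y), 62 mm high, on the foot's -x edge (x -22 to -15). Origin at the centre of the foot's underside, z up. Grip it across the upright's 46 mm width. In the nest its origin is at the nest's centre and its x axis points as the carrier's. Starts standing on the bench.
- tile_face (a point): Middle of the outer face of the tile's upright (tile x -22, y 0, z 34 mm).
- tub_tall: Bystander: closed round tub, 75 mm across, 77 mm high; origin under its centre. Leave it.
- tub_low: Bystander: closed round tub, 73 mm across, 62 mm high; origin under its centre. Leave it.
- tape_roll: Bystander: roll of tape lying flat, 100 mm across, 24 mm high; origin under its centre. Leave it.
Mind the look-alikes: they are no part of the job. What is shaped like the tile but purple is not meant.

How it is judged:
On the way, in this order (a step that is already met when the one before it is completed fails the run):
1. the carrier sits fully home on the base, all three balls in their seats, released and at rest (distance between foot_cone and seat_cone below 0.003 m and distance between foot_groove and seat_groove below 0.003 m and distance between foot_flat and seat_flat below 0.003 m and linear speed of carrier below 0.02 m/s and angular speed of carrier below 0.1 rad/s and contact force between the fingers and carrier below 0.1 N), for 0.3 s.
2. the tile stands in the nest, upright face away from the handle, released, and the carrier is still home (all of step 1 and x of tile in the frame of nest between -0.006 and 0.006 m and y of tile in the frame of nest between -0.006 and 0.006 m and z of tile in the frame of nest between -0.0025 and 0.0025 m and x of tile_face in the frame of nest below -0.014 m and angle between tile's own z axis and vertical below 0.05 rad and linear speed of tile below 0.02 m/s and contact force between the fingers and tile below 0.1 N), for 0.3 s.
At the end, for the whole second after the job is handed in: Each ball foot within 3 mm of its own home point, carrier released and at rest; the tile within 6 mm of the nest's centre in x and y and 2.5 mm of its floor, upright within 0.05 rad, its face on the side away from the handle (14 mm or more from the centre), released and at rest (all of step 2); the robot touches nothing.
It fails at once if the carrier was dropped or slammed onto the base (faster than 0.5 m/s within 20 mm above its home) (horizontal distance between carrier and seat_base below 0.04 m and z of carrier in the frame of seat_base below 0.036 m and linear speed of carrier above 0.5 m/s).
It fails at once if a tub or the tape was moved by more than 30 mm (distance of any of tub_tall, tub_low, tape_roll from where it was at the start of the episode above 0.03 m).
It also fails if it takes over 64 s, if anything falls off the work surface, if the arm or the gripper's body presses on something with over 40 N, if the wrist force passes 120 N, or if a joint passes its speed limit or range.

## Working session

There is one attempt and no reset: what is moved stays moved. The work goes in short steps, Python scripts to look and compute and a tool call to move; the robot and the scene stay as the last step left them, time stands still between calls to the robot, and variables do not carry over. Pictures are saved under pics/ and viewed, about 8 in all and at most 12, crops included, and the job is handed in when it is done.

Besides the shell and the picture viewer there is one more tool, called after ">>>" as name(argument=value, ...) on one line, values as JSON. servo_tool: Moves the arm, as the interface text tells. Its arguments: {"type":"object","properties":{"increments":{"type":"array"},"squeeze":{"type":"number"}},"required":["increments"]}

```bash
mkdir -p pics; cat > h.py <<'E'
import numpy as np, cv2
from cell import arm, eyes, job, spotter
def cam2w(c,p):
    return (np.array(eyes.camera_params(c)["extrinsics"])@np.r_[p,1])[:3]
def K(c):
    P=eyes.camera_params(c); f=200/np.tan(np.radians(P["fovy"])/2)
    return P,f
def proj(c,X):
    P,f=K(c); p=(np.linalg.inv(np.array(P["extrinsics"]))@np.r_[X,1])[:3]
    s=p[:2]/p[2]; s=s*(1+P["k1"]*(s@s)); return np.array([P["cx"],P["cy"]])+f*s
def ray(c,uv,z):
    P,f=K(c); d=(np.array(uv,float)-[P["cx"],P["cy"]])/f; s=d.copy()
    for _ in range(20): s=d/(1+P["k1"]*(s@s))
    E=np.array(P["extrinsics"]); v=E[:3,:3]@np.r_[s,1]; o=E[:3,3]
    return o+v*(z-o[2])/v[2]
def snap(c,name):
    im=np.array(eyes.camera(c)); cv2.imwrite(f"pics/{name}.png",im[:,:,::-1]); return im
E
python3 - <<'E'
from h import *
np.set_printoptions(precision=4,suppress=True)
for c in("scene","top"):
    snap(c,c+"0"); P=eyes.camera_params(c); print(c,P["fovy"],P["k1"],np.array(P["extrinsics"]))
    for n in ["carrier","seat_base","tile","foot_cone","foot_groove","foot_flat","seat_cone","seat_groove","seat_flat","nest","tile_face","tub_tall","tub_low","tape_roll"]:
        for d in spotter.pinpoint(n,c)[:3]: print(n,round(d["p"],2),cam2w(c,d["at"]),proj(c,cam2w(c,d["at"])).round())
s=arm.get_state();print(s["time_s"],s["ee_pos"],s["eef_rot"],s["width"])
a=cv2.imread("pics/scene0.png");b=cv2.imread("pics/top0.png");cv2.imwrite("pics/both.png",cv2.resize(np.vstack([a,b]),(480,600)))
E
```

```text
scene 48.66298059091399 -0.08419076086788607 [[-0.1476  0.7748 -0.6147  1.405 ]
 [ 0.9889  0.1276 -0.0765  0.1375]
 [ 0.0191 -0.6192 -0.785   1.1612]
 [ 0.      0.      0.      1.    ]]
carrier 0.86 [ 0.524  -0.1749  0.0036] [249. 204.]
seat_base 0.66 [ 0.5413  0.1522 -0.0029] [346. 222.]
tile 0.82 [ 0.484   0.4075 -0.0025] [424. 218.]
tile 0.79 [0.4279 0.3109 0.0022] [396. 201.]
tile 0.57 [0.4   0.488 0.003] [447. 201.]
foot_cone 0.57 [ 0.4795 -0.1254  0.008 ] [266. 195.]
foot_groove 0.74 [ 0.4624 -0.2139  0.0043] [242. 189.]
foot_groove 0.25 [0.5423 0.1535 0.0001] [346. 222.]
foot_flat 0.74 [ 0.5943 -0.192   0.0038] [239. 220.]
seat_cone 0.65 [0.4941 0.2042 0.0251] [364. 208.]
seat_cone 0.37 [ 0.5911 -0.1893  0.0032] [240. 220.]
seat_groove 0.79 [0.4834 0.113  0.0269] [337. 201.]
seat_groove 0.58 [ 0.5935 -0.188   0.0031] [240. 220.]
seat_flat 0.86 [0.6126 0.1362 0.0277] [339. 234.]
seat_flat 0.31 [ 0.4847  0.4072 -0.0001] [424. 218.]
seat_flat 0.24 [ 0.4784 -0.1253  0.0093] [266. 195.]
nest 0.66 [ 0.48   -0.1685  0.0298] [253. 189.]
tile_face 0.73 [ 0.5425  0.1528 -0.0001] [346. 2
[... 1033 characters left out ...]
0.0015] [452. 188.]
seat_cone 0.75 [0.4911 0.2025 0.0276] [258. 207.]
seat_groove 0.78 [0.4813 0.112  0.0212] [287. 210.]
seat_flat 0.78 [0.6123 0.138  0.0221] [278. 170.]
nest 0.65 [ 0.48   -0.1685  0.0312] [375. 210.]
tile_face 0.82 [0.4235 0.4933 0.032 ] [162. 230.]
tile_face 0.77 [0.407  0.2972 0.0362] [226. 234.]
tile_face 0.69 [0.4586 0.4121 0.034 ] [189. 218.]
tub_tall 0.92 [ 0.6597  0.3701 -0.0002] [208. 158.]
tub_tall 0.56 [ 0.4759 -0.1224  0.0073] [360. 212.]
tub_low 0.91 [ 0.6615 -0.4397  0.0011] [454. 156.]
tub_low 0.55 [ 0.5396  0.1475 -0.    ] [276. 194.]
tape_roll 0.83 [ 0.5509 -0.433  -0.0002] [454. 189.]
1.5 [0.213  0.6141 0.2312] [-3.1415  0.      2.8078] 0.0854934969098194
```

View pics/top0.png

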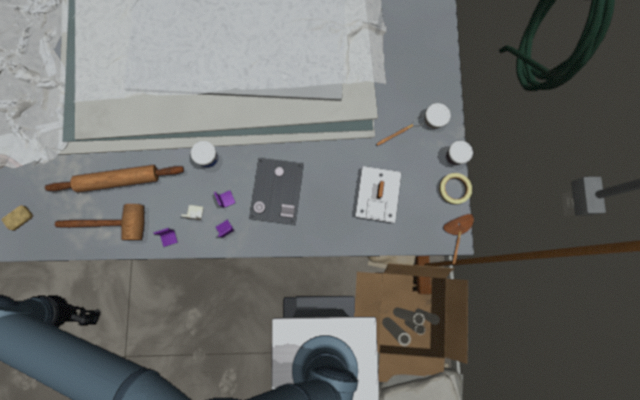

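View pics/scene0.png

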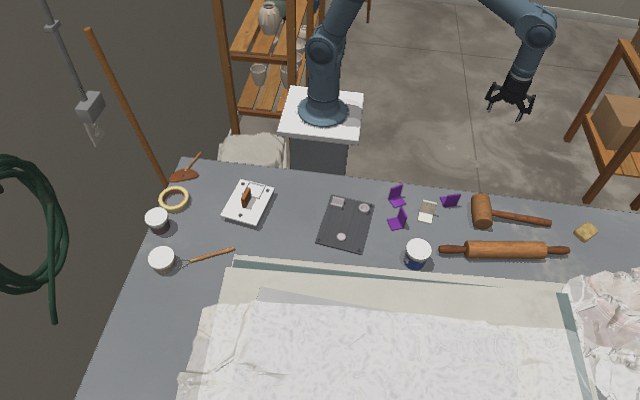

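The top view shows the carrier at (378,195), the dark base at (276,192), a cream L-tile at (192,212) and purple L look-alikes at (168,237), (224,199) and (224,229). The cream tile fits the description, since purple is excluded. The scene view has the same things at (248,203), (346,222) and (427,210). I'll confirm the tile and pick up edges in one enlarged crop.

```bash
python3 - <<'E'
from h import *
s=cv2.imread("pics/scene0.png");t=cv2.imread("pics/top0.png")
def c(im,x,y,w,h,k):return cv2.resize(im[y:y+h,x:x+w],None,fx=k,fy=k,interpolation=cv2.INTER_CUBIC)
# each 64x60 -> x? layout 2x3 
R=[(t,350,160,60,68),(t,246,152,60,78),(t,175,195,40,34),(s,215,172,66,60),(s,310,188,70,70),(s,408,190,40,36)]
out=[cv2.resize(im[y:y+h,x:x+w],None,fx=(k:=min(266/w,300/h)),fy=k,interpolation=cv2.INTER_CUBIC) for im,x,y,w,h in R]
W=np.zeros((600,800,3),np.uint8)
for i,o in enumerate(out):
    r,cc=divmod(i,3);W[r*300:r*300+o.shape[0],cc*266:cc*266+o.shape[1]]=o[:300,:266]
cv2.imwrite("pics/crops.png",W)
E
```

```text
(no output)
```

View pics/crops.png

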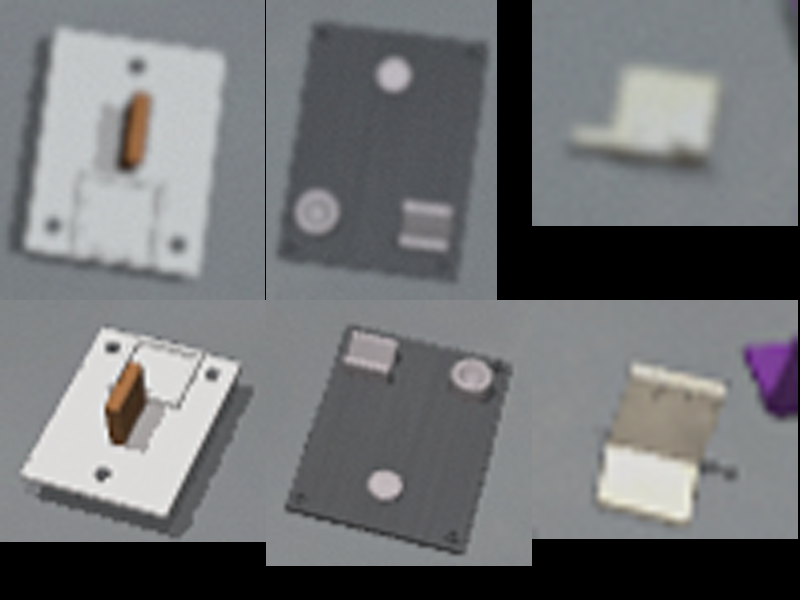

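```bash
cat > fit.py <<'E'
from h import *
from scipy.optimize import least_squares
def pose(obs,x0,z0=0):
    # obs: list of (cam,uv,objpoint)
    def r(p,o=obs):
        c,s=np.cos(p[2]),np.sin(p[2])
        return np.concatenate([proj(cm,[p[0]+c*q[0]-s*q[1],p[1]+s*q[0]+c*q[1],q[2]+z0])-uv for cm,uv,q in o])
    out={}
    for k in("top","scene",""):
        o=[a for a in obs if k in a[0]]
        if o:
            R=least_squares(lambda p:r(p,o),x0,loss="soft_l1"); out[k or "all"]=R.x; print(k or "all",R.x.round(4),np.degrees(R.x[2]).round(2),"rms px",np.sqrt(np.mean(r(R.x,o)**2)).round(2))
    return out
E
python3 - <<'E'
from fit import *
def px(x0,y0,k,uv): return (np.array(uv)+.5)/k-.5+[x0,y0]
def mk(cm,x0,y0,k,d): return [(cm,px(x0,y0,k,uv),q) for uv,q in d]
C=lambda z:[( 90,63,z),(90,-63,z),(-75,-63,z),(-75,63,z)]
m=lambda q:tuple(np.array(q)/1000)
def run(n,o,x0): print(n); pose([(a,b,m(q)) for a,b,q in o],x0)
c=C(32)
car=mk("top",350,160,4.412,list(zip([(137,66),(53,226),(177,244),(57,29),(226,53),(196,274),(25,245)],[(70,0,33),(-55,45,33),(-55,-45,33)]+c)))
car+=mk("scene",215,172,4.03,list(zip([(102,174),(112,48),(212,74),(167,215),(22,175),(101,28),(241,63)],[(70,0,33),(-55,-45,33),(-55,45,33)]+c)))
run("carrier",car,[.525,-.18,-.1])
b=[(110,75,8),(110,-75,8),(-95,-75,8),(-95,75,8)]
ba=mk("top",246,152,3.846,list(zip([(128,75),(51,212),(160,226),(47,24),(221,43),(189,281),(11,256)],[(70,0,16),(-55,45,27),(-55,-45,27)]+b)))
ba+=mk("scene",310,188,3.8,list(zip([(119,185),(206,75),(198,247),(22,208),(84,26),(245,63)],[(70,0,16),(-55,45,27)]+b)))
run("base",ba,[.54,.15,-.1])
ti=mk("top",175,195,6.65,[((90,67),(22,23,6)),((188,77),(22,-23,6)),((38,130),(-18,23,62))])
ti+=mk("scene",408,190,6.65,[((100,66),(-18,-23,62)),((193,85),(-18,23,62)),((66,197),(22,-23,6)),((156,218),(22,23,6)),((76,145),(-15,-23,6)),((168,160),(-15,23,6))])
run("tile",ti,[.483,.407,-.1])
E
```

```text
carrier
top [ 0.5238 -0.1784 -0.1689] -9.68 rms px 0.36
scene [ 0.525  -0.1738 -0.1561] -8.94 rms px 0.19
all [ 0.5241 -0.1762 -0.1628] -9.33 rms px 0.59
base
top [ 0.5411  0.1469 -0.1367] -7.83 rms px 0.35
scene [ 0.5428  0.1525 -0.1314] -7.53 rms px 0.5
all [ 0.5417  0.1494 -0.1321] -7.57 rms px 0.77
tile
top [ 0.4812  0.4061 -0.1527] -8.75 rms px 0.24
scene [ 0.4792  0.4096 -0.1208] -6.92 rms px 0.26
all [ 0.4804  0.4083 -0.1488] -8.53 rms px 0.49
```

>>> servo_tool(increments=[[[-1,1.7,-3.7,0.2,1],[-1,3.4,-7.4,0.4,2],[-1,5.1,-11.1,0.6,3],[-1,6.8,-14.8,0.8,4],[-1,8.5,-18.5,1,5],[-1,10.2,-22.2,1,6],[-1,11.9,-25.9,1,7],[-1,13.6,-29.6,1,8],[-1,15.3,-33.3,1,9],[-1,17,-37,1,9.8]]], squeeze=40)

```text
time_s: 2.33
ee_pos: [0.3835, 0.2423, 0.2417]
eef_rot: [3.14, 0.0, 2.98]
force: [0.5, 0.7, 1.0]
width: 0.0851
```

>>> servo_tool(increments=[[[-1,1.6,-3.8,0,0],[-1,3.1,-7.6,0,0],[-1,4.7,-11.4,0,0],[-1,6.2,-15.2,0,0],[-1,7.8,-19,0,0],[-1,9.4,-22.8,0,0],[-1,10.9,-26.6,0,0],[-1,12.5,-30.4,0,0],[-1,14,-34.2,0,0],[-1,15.6,-38,0,0]]])

```text
time_s: 3.17
ee_pos: [0.5395, -0.1376, 0.2417]
eef_rot: [3.141, 0.001, 2.979]
force: [1.6, 1.1, 0.9]
width: 0.0855
```

>>> servo_tool(increments=[[[-1,0,-2.2,-2,0],[-1,0,-4.3,-4,0],[-1,0,-4.3,-6,0],[-1,0,-4.3,-8,0],[-1,0,-4.3,-10,0],[-1,0,-4.3,-11,0],[-1,0,-4.3,-11,0],[-1,0,-4.3,-11,0],[-1,0,-4.3,-11,0],[-1,0,-4.3,-11,0]]])

```text
time_s: 4.0
ee_pos: [0.5403, -0.1791, 0.1329]
eef_rot: [3.141, 0.003, 2.979]
force: [-0.3, 0.2, 0.6]
width: 0.0854
```

```bash
python3 - <<'E'
from h import *
t=snap("top","t1")[:,:,::-1];s=snap("scene","s1")[:,:,::-1]
p=arm.get_state()["ee_pos"];print(p,proj("top",p),proj("scene",p))
o=[]
for im,c in((t,"top"),(s,"scene")):
    x,y=(345,160) if c=="top" else (215,145)
    k=5; r=cv2.resize(im[y:y+90,x:x+75],None,fx=k,fy=k,interpolation=cv2.INTER_CUBIC)
    u=((proj(c,p)-[x,y]+.5)*k).astype(int); cv2.drawMarker(r,tuple(map(int,u)),(0,0,255),0,12); o.append(r)
cv2.imwrite("pics/c1.png",np.hstack(o))
E
```

```text
[ 0.53998028 -0.17906058  0.13264185] [383.16148384 184.53336159] [242.88402909 181.95385907]
```

View pics/c1.png

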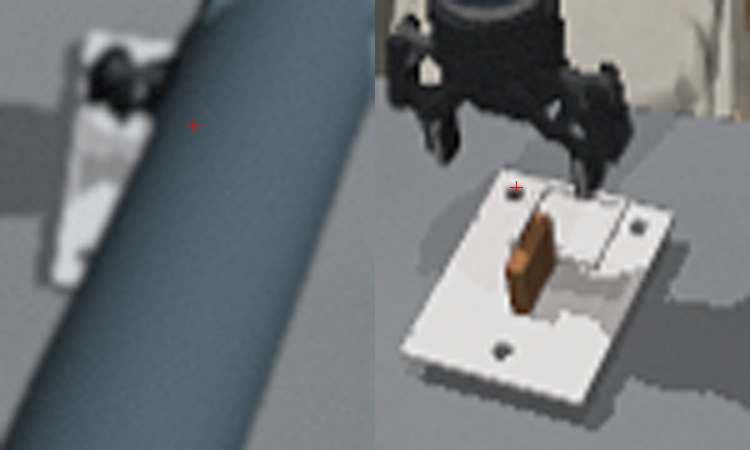

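The scene crop shows the two finger tips at (443,162) and (587,196), and their midpoint lines up with the projected TCP. The scene camera agrees with the arm, so I'll use its y values: shift +3 mm and descend.

>>> servo_tool(increments=[[[-1,0,0.3,-1.5,0],[-1,0,0.3,-3,0],[-1,0,0.3,-4.5,0],[-1,0,0.3,-6,0],[-1,0,0.3,-7.5,0],[-1,0,0.3,-8.2,0],[-1,0,0.3,-8.6,0],[-1,0,0.3,-8.6,0],[0,0,0.3,-8.6,0],[0.3,0,0.3,-8.6,0]]])

```text
time_s: 4.93
ee_pos: [0.5399, -0.1762, 0.0463]
eef_rot: [-3.142, 0.002, 2.979]
force: [0.2, 0.5, -0.1]
width: 0.0637
```

>>> servo_tool(increments=[[[0.5,0,0,0,0],[0.7,0,0,0,0],[1,0,0,0,0],[1,0,0,0,0],[1,0,0,0,0],[1,0,0,0,0],[1,0,0,0,0],[1,0,0,0,0],[1,0,0,0,0],[1,0,0,0,0]]], squeeze=50)

```text
time_s: 5.77
ee_pos: [0.5392, -0.1767, 0.0456]
eef_rot: [-3.141, 0.001, 2.978]
force: [-0.8, -1.6, 3.0]
width: 0.0134
```

>>> servo_tool(increments=[[[1,0,0,0.2,0],[1,0,0,0.6,0],[1,0,0,1.2,0],[1,0,0,2,0],[1,0,0,3,0],[1,0,0,4,0],[1,0,0,5,0],[1,0,0,6,0],[1,0,0,6,0],[1,0,0,6,0]]])

```text
time_s: 6.6
ee_pos: [0.5398, -0.1761, 0.1065]
eef_rot: [3.141, 0.002, 2.979]
force: [0.4, 0.4, -3.7]
width: 0.0134
```

>>> servo_tool(increments=[[[1,0.05,1,0,0.1],[1,0.1,2.6,0,0.2],[1,0.2,4.7,0,0.4],[1,0.4,7,0,0.6],[1,0.5,9.5,0,0.8],[1,0.65,12,0,1],[1,0.8,14.5,0,1.2],[1,0.9,17,0,1.4],[1,1,19.5,0,1.6],[1,1.2,22,0,1.6]]])

```text
time_s: 7.43
ee_pos: [0.5495, 0.0463, 0.1043]
eef_rot: [-3.141, -0.003, 3.008]
force: [-0.2, -0.5, -3.8]
width: 0.0137
```

>>> servo_tool(increments=[[[1,0.1,2.5,0,0],[1,0.25,5,0,0],[1,0.4,7.3,0,0],[1,0.5,9,0,0],[1,0.57,10.1,0,0],[1,0.57,10.6,0,0],[1,0.57,10.6,0,0],[1,0.57,10.6,0,0],[1,0.57,10.6,0,0],[1,0.57,10.6,0,0]]])

```text
time_s: 8.27
ee_pos: [0.5567, 0.1479, 0.1052]
eef_rot: [-3.141, -0.0, 3.004]
force: [-0.0, -0.3, -4.7]
width: 0.0134
```

```bash
python3 - <<'E'
from h import *
t=snap("top","t2")[:,:,::-1];s=snap("scene","s2")[:,:,::-1]
S=arm.get_state();print(S["ee_pos"],S["eef_rot"],S["force"],S["time_s"])
o=[]
for im,c in((t,"top"),(s,"scene")):
    x,y=(235,150) if c=="top" else (305,165)
    k=5; o.append(cv2.resize(im[y:y+95,x:x+78],None,fx=k,fy=k,interpolation=cv2.INTER_CUBIC))
cv2.imwrite("pics/c2.png",np.hstack(o))
E
```

```text
[0.55673999 0.14855689 0.10532508] [-3.14116431e+00  2.63102706e-05  3.00434088e+00] [-0.35500917  0.39451541 -3.4052414 ] 8.3667
```

View pics/c2.png

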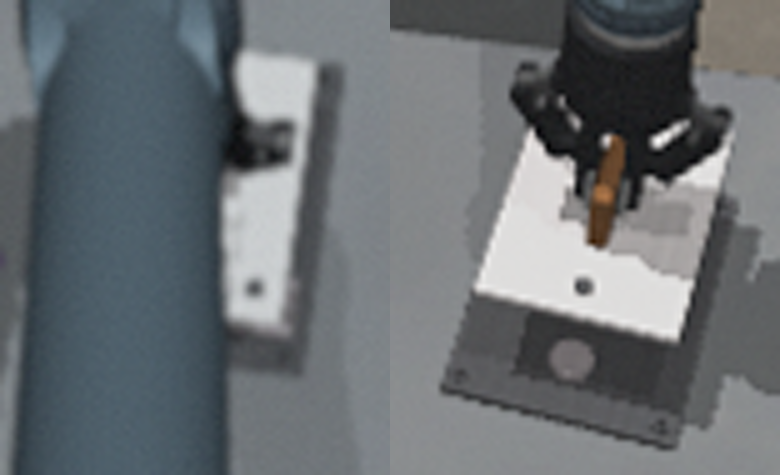

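The scene crop shows the carrier held level above the base, with its flat stud at (343.6,222.4) and front corners at (322,223.4) and (363.4,233). I'll fit its pose from these.

```bash
python3 - <<'E'
from fit import *
px=lambda u,v:(np.array([u,v])+.5)/5-.5+[305,165]
pose([("scene",px(193,287),(.07,0,.033)),("scene",px(85,292),(.09,-.063,.032)),("scene",px(292,340),(.09,.063,.032)),("scene",px(130,133-3),(-.075,-.063,.032))][:3],[.54,.15,-.13],z0=0.0597)
S=arm.get_state();print(S["ee_pos"],S["eef_rot"][2]-np.pi)
for c in("scene",):
  for n in("carrier","foot_flat","nest"):
    for d in spotter.pinpoint(n,c)[:1]: print(n,d["p"],cam2w(c,d["at"]))
E
```

```text
scene [ 0.544   0.1519 -0.1161] -6.65 rms px 0.19
all [ 0.544   0.1519 -0.1161] -6.65 rms px 0.19
[0.55673999 0.14855689 0.10532508] -0.13725177855013326
carrier 0.95 [0.53994871 0.15512927 0.06224746]
foot_flat 0.66 [0.61068957 0.14098839 0.06339057]
nest 0.87 [0.49927964 0.1607527  0.0903598 ]
```

>>> servo_tool(increments=[[[1,0,0.1,-0.4,0.2],[1,0,0.1,-1,0.2],[1,0,0.1,-1.6,0.2],[1,0,0.1,-2.2,0.2],[1,0,0.1,-2.6,0.2],[1,0,0.1,-3,0.2],[1,0,0.1,-3.3,0.2],[1,0,0.1,-3.5,0.2],[1,0,0.1,-3.7,0.2],[1,0,0.1,-3.8,0.2]]])

```text
time_s: 9.35
ee_pos: [0.5567, 0.1511, 0.0671]
eef_rot: [-3.142, -0.0, 3.01]
force: [1.5, -0.5, -3.6]
width: 0.0134
```

>>> servo_tool(increments=[[[1,0,0,-0.1,0],[1,0,0,-0.2,0],[1,0,0,-0.3,0],[1,0,0,-0.4,0],[1,0,0,-0.5,0],[1,0,0,-0.5,0],[1,0,0,-0.5,0],[1,0,0,-0.5,0],[1,0,0,-0.5,0],[1,0,0,-0.5,0]]])

```text
time_s: 10.18
ee_pos: [0.5575, 0.1495, 0.0627]
eef_rot: [-3.14, 0.002, 3.01]
force: [2.0, -5.1, 1.5]
width: 0.0134
```

>>> servo_tool(increments=[[[1,0.05,-0.05,0,0],[1,0.05,-0.1,0,0],[1,0.05,-0.1,0,0],[1,0.05,-0.1,-0.05,0],[1,0.05,-0.1,-0.1,0],[1,0.05,-0.1,-0.1,0],[1,0.05,-0.1,-0.1,0],[1,0.05,-0.1,-0.1,0],[1,0.05,-0.1,-0.1,0],[1,0.05,-0.1,-0.1,0]]])

```text
time_s: 11.02
ee_pos: [0.5577, 0.1494, 0.0622]
eef_rot: [-3.141, 0.001, 3.011]
force: [-0.4, -4.7, 5.5]
width: 0.0137
```

>>> servo_tool(increments=[[[0.6,0,-0.05,0,0],[0.5,0,-0.05,0,0],[0.3,0,-0.05,0,0],[0,0,-0.05,0,0],[-0.5,0,-0.05,0,0],[-1,0,-0.05,0,0],[-1,0,-0.05,0,0],[-1,0,-0.05,0,0],[-1,0,-0.05,0,0],[-1,0,-0.05,0,0]]])

```text
time_s: 11.85
ee_pos: [0.5572, 0.1496, 0.0613]
eef_rot: [3.142, -0.0, 3.01]
force: [0.1, -0.7, 0.4]
width: 0.0853
```

>>> servo_tool(increments=[[[-1,0,0,1,0],[-1,0,0,3,0],[-1,0,0,6,0],[-1,0,0,9,0],[-1,-0.5,2,10,0],[-1,-1,5,11,0],[-1,-1.5,8,11,0],[-1,-2,11,11,0],[-1,-3,14,11,0],[-1,-4,17,11,0]]])

```text
time_s: 12.68
ee_pos: [0.5171, 0.3209, 0.1724]
eef_rot: [3.141, 0.001, 3.009]
force: [-0.4, 0.2, 0.1]
width: 0.0851
```

```bash
python3 - <<'E'
from h import *
t=snap("top","t3")[:,:,::-1];s=snap("scene","s3")[:,:,::-1]
S=arm.get_state();print(S["ee_pos"],S["eef_rot"],S["force"],S["time_s"])
o=[]
for im,c in((t,"top"),(s,"scene")):
    x,y=(235,150) if c=="top" else (305,165)
    k=5; o.append(cv2.resize(im[y:y+95,x:x+78],None,fx=k,fy=k,interpolation=cv2.INTER_CUBIC))
cv2.imwrite("pics/c3.png",np.hstack(o))
for c in("top","scene"):
  for n in("carrier","foot_flat","foot_cone","foot_groove","nest","tile","tile_face"):
    for d in spotter.pinpoint(n,c)[:3 if "tile" in n else 1]: print(c,n,round(d["p"],2),cam2w(c,d["at"]).round(4))
E
```

```text
[0.51350951 0.32841117 0.17175355] [ 3.13697543e+00 -2.00655524e-03  3.02196112e+00] [-0.37275876  0.66698491 -0.40721794] 12.7833
top carrier 0.76 [0.5406 0.1446 0.0168]
top foot_flat 0.87 [0.6065 0.1389 0.0273]
top foot_cone 0.59 [0.4888 0.2011 0.0224]
top foot_groove 0.98 [0.4828 0.1131 0.0223]
top nest 0.58 [0.4994 0.1568 0.0451]
top tile 0.61 [ 0.4014  0.4859 -0.0026]
top tile 0.57 [5.242e-01 3.078e-01 1.000e-04]
top tile 0.55 [0.4308 0.3116 0.0046]
top tile_face 0.62 [0.5129 0.3239 0.0335]
top tile_face 0.52 [0.4089 0.2956 0.0362]
top tile_face 0.48 [0.4219 0.4924 0.0331]
scene carrier 0.71 [0.5437 0.1549 0.0194]
scene foot_flat 0.58 [0.6124 0.1408 0.0224]
scene foot_cone 0.81 [0.4956 0.1981 0.0264]
scene foot_groove 0.7 [0.4809 0.1146 0.0218]
scene nest 0.87 [0.4987 0.1568 0.0486]
scene tile 0.82 [0.5197 0.3102 0.004 ]
scene tile 0.79 [0.4839 0.4076 0.0014]
scene tile 0.64 [0.4282 0.3098 0.0036]
scene tile_face 0.77 [0.4597 0.411  0.0356]
scene tile_face 0.66 [0.5174 0.3326 0.0338]
scene tile_face 0.63 [0.4084 0.3035 0.0336]
```

View pics/c3.png

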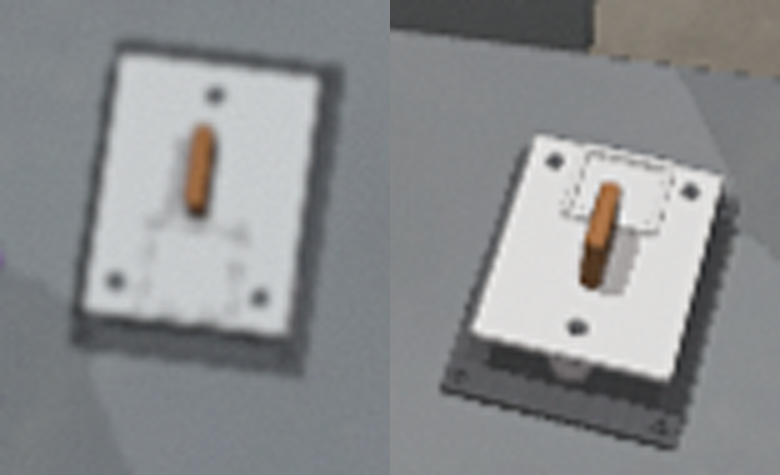

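The carrier looks level over the base in both crops, with studs at top (215,95), (115,281) and (260,297) and scene (187,327), (165,161) and (301,191). I'll check this numerically and refit the tile.

```bash
python3 - <<'E'
from fit import *
def P(c,u,v): return (np.array([u,v])+.5)/5-.5+([235,150] if c=="top" else [305,165])
Q=[(.07,0,.033),(-.055,.045,.033),(-.055,-.045,.033),(.09,.063,.032),(.09,-.063,.032),(-.075,-.063,.032),(-.075,.063,.032)]
T=[(215,95),(115,281),(260,297),(116,53),(320,74),(289,333),(82,309)]
S=[(187,327),(301,191),(165,161),(283,382),(80,333),(143,135),(335,178)]
o=[("top",P("top",*a),q) for a,q in zip(T,Q)]+[("scene",P("scene",*a),q) for a,q in zip(S,Q)]
for z in(.016,.02): print(z); pose(o,[.54,.15,-.13],z0=z)
E
```

```text
0.016
top [ 0.5419  0.1478 -0.1224] -7.01 rms px 0.33
scene [ 0.5432  0.1524 -0.1273] -7.29 rms px 0.3
all [ 0.5424  0.1501 -0.1229] -7.04 rms px 0.62
0.02
top [ 0.5412  0.1474 -0.1223] -7.01 rms px 0.3
scene [ 0.5463  0.1523 -0.1272] -7.29 rms px 0.27
all [ 0.5429  0.1499 -0.1229] -7.04 rms px 0.8
```

>>> servo_tool(increments=[[[-0.6,-1,2,0,0],[-0.6,-2,4,0,0],[-0.6,-3.2,6,0,0],[-0.6,-4.5,8,-1,0],[-0.6,-5.5,9.2,-2,0],[-0.6,-5.5,9.2,-4,0],[-0.6,-5.5,9.2,-5,0],[-0.6,-5.5,9.2,-6,0],[-0.6,-5.5,9.2,-6,0],[-0.6,-5.5,9.2,-6,0]]])

```text
time_s: 14.32
ee_pos: [0.4627, 0.4099, 0.1106]
eef_rot: [-3.14, -0.0, 3.008]
force: [-0.5, 0.5, 0.2]
width: 0.0686
```

```bash
python3 - <<'E'
from h import *
s=snap("scene","s4")[:,:,::-1]
S=arm.get_state();p=S["ee_pos"];print(p,S["eef_rot"],S["width"],S["time_s"])
x,y=395,160;k=8
r=cv2.resize(s[y:y+70,x:x+75],None,fx=k,fy=k,interpolation=cv2.INTER_CUBIC)
u=((proj("scene",p)-[x,y]+.5)*k); cv2.drawMarker(r,tuple(map(int,u)),(0,0,255),0,12)
cv2.imwrite("pics/c4.png",r)
E
```

```text
[0.46327329 0.41049085 0.11151376] [-3.14124025e+00  6.94879801e-04  3.00807076e+00] 0.06840820062636437 14.3667
```

View pics/c4.png

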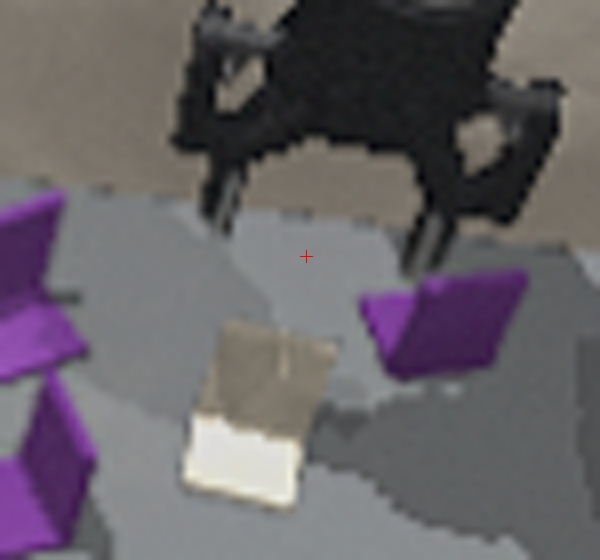

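The crop confirms the cream tile: foot at (245,460), upright behind it, purple look-alikes to either side. The fingers at (217,228) and (420,268) straddle it, so I'll descend and grip.

>>> servo_tool(increments=[[[-0.6,-0.1,0,-1.5,0],[-0.6,-0.1,0,-3,0],[-0.6,-0.1,0,-4.5,0],[-0.6,-0.1,0,-6,0],[-0.6,-0.1,0,-7.2,0],[-0.6,-0.1,0,-8.2,0],[-0.6,-0.1,0,-8.8,0],[-0.6,-0.1,0,-8.8,0],[-0.6,-0.1,0,-8.8,0],[-0.4,-0.1,0,-8.8,0]]], squeeze=25)

```text
time_s: 15.2
ee_pos: [0.4618, 0.4121, 0.0241]
eef_rot: [3.14, 0.001, 3.01]
force: [0.4, -0.5, 0.2]
width: 0.0601
```

>>> servo_tool(increments=[[[-0.3,0,0,0,0],[-0.2,0,0,0,0],[-0.1,0,0,0,0],[0,0,0,0,0],[0.3,0,0,0,0],[0.6,0,0,0,0],[1,0,0,0,0],[1,0,0,0,0],[1,0,0,0,0],[1,0,0,0,0]]])

```text
time_s: 16.03
ee_pos: [0.4616, 0.4119, 0.0239]
eef_rot: [3.141, 0.0, 3.01]
force: [-1.4, -1.5, 5.3]
width: 0.0459
```

>>> servo_tool(increments=[[[1,0,0,0.5,0],[1,0,0,1.5,0],[1,0,0,3,0],[1,0,0,5,0],[1,0,0,7,0],[1,0,0,9,0],[1,0.1,-1,10,0],[1,0.2,-2.5,10,0],[1,0.4,-4.5,10,0],[1,0.6,-7,10,0]]])

```text
time_s: 16.87
ee_pos: [0.4664, 0.3404, 0.1228]
eef_rot: [-3.141, -0.001, 3.012]
force: [0.6, 0.4, -2.4]
width: 0.0455
```

>>> servo_tool(increments=[[[1,0.2,-2.5,0,0],[1,0.4,-5,0,0],[1,0.6,-7.5,0,0],[1,0.8,-10,0,0],[1,1,-12.3,0,0],[1,1.2,-14.4,0,0],[1,1.3,-16,0,0],[1,1.4,-17.2,0,0],[1,1.5,-18,0,0],[1,1.5,-18.2,0,0]]])

```text
time_s: 17.7
ee_pos: [0.4817, 0.157, 0.1228]
eef_rot: [-3.14, -0.001, 3.007]
force: [0.4, -0.3, -1.0]
width: 0.0456
```

>>> servo_tool(increments=[[[1,0,0,0,0],[1,0,0,0,0],[1,0,0,0,0],[1,0,0,-0.5,0],[1,0,0,-1,0],[1,0,0,-1.5,0],[1,0,0,-2,0],[1,0,0,-2.5,0],[1,0,0,-2.5,0],[1,0,0,-2.5,0]]])

```text
time_s: 18.53
ee_pos: [0.4817, 0.1593, 0.0977]
eef_rot: [-3.141, -0.001, 3.01]
force: [0.6, 0.2, -1.4]
width: 0.0457
```

```bash
python3 - <<'E'
from h import *
t=snap("top","t5")[:,:,::-1];s=snap("scene","s5")[:,:,::-1]
S=arm.get_state();p=S["ee_pos"];print(p,S["eef_rot"],S["width"],S["time_s"],S["force"])
o=[]
for im,c in((t,"top"),(s,"scene")):
    x,y=(235,150) if c=="top" else (305,145)
    k=5; o.append(cv2.resize(im[y:y+105,x:x+78],None,fx=k,fy=k,interpolation=cv2.INTER_CUBIC))
cv2.imwrite("pics/c5.png",np.hstack(o))
for d in spotter.pinpoint("tile","scene")[:4]+spotter.pinpoint("tile_face","scene")[:4]: print(round(d["p"],2),cam2w("scene",d["at"]).round(4))
E
```

```text
[0.48233573 0.15956598 0.09832035] [-3.14155114e+00  1.94597954e-04  3.01013697e+00] 0.04556950083008768 18.6333 [-0.0746666  -0.10262667 -0.31208595]
0.81 [0.5037 0.1554 0.0739]
0.76 [0.432  0.3077 0.0009]
0.72 [ 0.5217  0.3097 -0.0014]
0.69 [ 0.5514 -0.4265  0.0024]
0.76 [0.4217 0.4946 0.0335]
0.75 [0.5196 0.3332 0.0344]
0.57 [0.4835 0.1603 0.1096]
0.57 [0.4105 0.3036 0.0334]
```

View pics/c5.png

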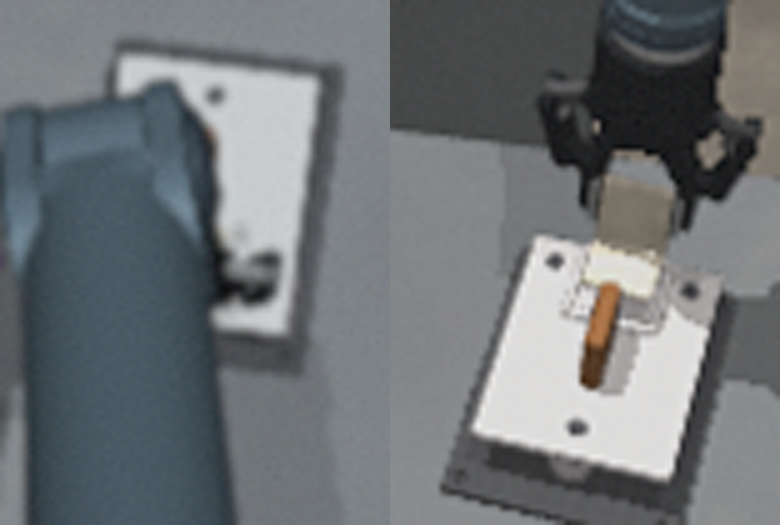

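The tile is held level above the nest, with its foot at scene crop (620,268), upright on the far side from the handle, and rails around (562–665, 283–330). I'll fit its x and y before lowering.

```bash
python3 - <<'E'
from fit import *
P=lambda u,v:(np.array([u,v])+.5)/5-.5+[305,145]
for zf in(.006,.003):
  o=[("scene",P(203,240),(-.015,-.023,.006)),("scene",P(274,255),(-.015,.023,.006)),("scene",P(196,278),(.022,-.023,zf)),("scene",P(265,294),(.022,.023,zf))]
  r=pose(o,[.5,.157,-.13],z0=.0744)["scene"]
print("nest target",np.array([.5432,.1524])+.042*np.array([-np.cos(.128),np.sin(.128)]))
E
```

```text
scene [ 0.5018  0.1597 -0.0889] -5.1 rms px 0.45
all [ 0.5018  0.1597 -0.0889] -5.1 rms px 0.45
scene [ 0.5005  0.1597 -0.0836] -4.79 rms px 0.64
all [ 0.5005  0.1597 -0.0836] -4.79 rms px 0.64
nest target [0.50154359 0.15776133]
```

>>> servo_tool(increments=[[[1,0,0,-0.4,0],[1,0,0,-0.8,0],[1,0,0,-1.2,0],[1,0,0,-1.6,0],[1,0,0,-1.9,0],[1,0,0,-2.1,0],[1,0,0,-2.3,0],[1,0,0,-2.4,0],[1,0,0,-2.5,0],[1,0,0,-2.5,0]]])

```text
time_s: 19.57
ee_pos: [0.4821, 0.1596, 0.0731]
eef_rot: [-3.141, -0.0, 3.01]
force: [0.9, -1.0, -0.9]
width: 0.0453
```

>>> servo_tool(increments=[[[1,0,0,-0.05,0],[1,0,0,-0.1,0],[1,0,0,-0.1,0],[1,0,0,-0.15,0],[1,0,0,-0.15,0],[1,0,0,-0.15,0],[1,0,0,-0.15,0],[1,0,0,-0.15,0],[1,0,0,-0.15,0],[1,0,0,-0.15,0]]])

```text
time_s: 20.4
ee_pos: [0.4825, 0.1596, 0.072]
eef_rot: [3.141, 0.001, 3.01]
force: [0.4, -0.7, 1.3]
width: 0.0455
```

>>> servo_tool(increments=[[[0,0,0,0,0],[-0.1,0,0,0,0],[-0.2,0,0,0,0],[-0.4,0,0,0,0],[-0.6,0,0,0,0],[-0.6,0,0,0,0],[-0.6,0,0,0,0],[-0.6,0,0,0,0],[-0.6,0,0,0,0],[-0.6,0,0,0,0]]])

```text
time_s: 21.23
ee_pos: [0.4821, 0.1596, 0.0718]
eef_rot: [-3.142, -0.0, 3.01]
force: [0.2, -0.6, 0.5]
width: 0.0684
```

>>> servo_tool(increments=[[[-0.6,0,0,0.7,0],[-0.6,0,0,2,0],[-0.6,0,0,4,0],[-0.6,0,0,6.5,0],[-0.6,0,0,9,0],[-0.6,-1,2,11,0],[-0.6,-2,5,12,0],[-0.6,-3,8,12,0],[-0.6,-4,11,12,0],[-0.6,-5,14,12,0]]])

```text
time_s: 22.07
ee_pos: [0.4319, 0.301, 0.193]
eef_rot: [3.14, 0.001, 3.01]
force: [0.9, 0.1, 0.1]
width: 0.0686
```

>>> servo_tool(increments=[[[-0.6,0,2,0,0],[-0.6,0,4,0,0],[-0.6,0,5,0,0],[-0.6,0,5,0,0],[-0.6,0,5,0,0],[-0.6,0,5,0,0],[-0.6,0,5,0,0],[-0.6,0,5,0,0],[-0.6,0,5,0,0],[-0.6,0,5,0,0]]])

```text
time_s: 22.9
ee_pos: [0.4324, 0.3489, 0.1918]
eef_rot: [-3.142, -0.0, 3.009]
force: [-0.0, 0.8, 0.3]
width: 0.0683
```

```bash
python3 - <<'E'
from h import *
t=snap("top","t6")[:,:,::-1];s=snap("scene","s6")[:,:,::-1]
S=arm.get_state();p=S["ee_pos"];print(p,S["time_s"],S["force"])
o=[]
for im,c in((t,"top"),(s,"scene")):
    x,y=(235,150) if c=="top" else (305,165)
    k=5; o.append(cv2.resize(im[y:y+95,x:x+78],None,fx=k,fy=k,interpolation=cv2.INTER_CUBIC))
cv2.imwrite("pics/c6.png",np.hstack(o))
for c in("top","scene"):
  for n in("tile","tile_face","carrier"):
    for d in spotter.pinpoint(n,c)[:4]:
      w=cam2w(c,d["at"])
      if abs(w[1]-.155)<.05: print(c,n,round(d["p"],2),w.round(4))
E
```

```text
[0.43223488 0.34932318 0.19180441] 23.0 [ 0.25806437 -0.12368463 -0.14304395]
top tile 0.53 [0.5019 0.1548 0.0427]
top tile_face 0.76 [0.4794 0.1626 0.082 ]
top tile_face 0.65 [0.6071 0.1369 0.0251]
top carrier 0.62 [0.5378 0.1425 0.0193]
scene tile 0.69 [0.4984 0.159  0.0466]
scene tile 0.52 [0.5038 0.158  0.0473]
scene tile_face 0.62 [0.4804 0.1143 0.0232]
scene carrier 0.94 [0.5397 0.152  0.0204]
```

View pics/c6.png

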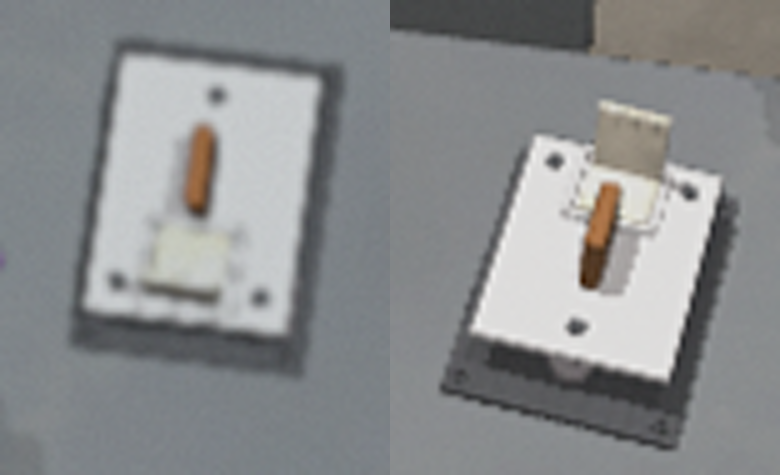

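The tile stands inside the rails with its upright away from the handle, and the studs are where they were before. One last numeric check on the seating and tile level, then I'll hand in.

```bash
python3 - <<'E'
from fit import *
P=lambda c,u,v:(np.array([u,v])+.5)/5-.5+([235,150] if c=="top" else [305,165])
def w(q,p=(.5432,.1524,-.129)):
    c,s=np.cos(p[2]),np.sin(p[2]);return [p[0]+c*q[0]-s*q[1],p[1]+s*q[0]+c*q[1],q[2]+.016]
for q,m in (((-.064,-.023,.094),(209,101)),((-.064,.023,.094),(281,118))):
    print("upright top px err (crop px)",(P("scene",*m)-proj("scene",w(q)))*5)
pose([("scene",P("scene",210,101),(-.022,-.023,.062)),("scene",P("scene",281,118),(-.022,.023,.062)),("scene",P("scene",267,225),(.022,.023,.006))],[.5,.157,-.13],z0=.048)
# image change of carrier since seated (phase shift, tile region excluded)
for c,(x,y,a,b) in {"top":(247,158,306,195),"scene":(315,205,378,256)}.items():
    i={"top":("t3","t6"),"scene":("s3","s6")}[c]
    A,B=[cv2.imread(f"pics/{n}.png",0)[y:b,x:a].astype(np.float32) for n in i]
    print(c,"shift px",cv2.phaseCorrelate(A,B,cv2.createHanningWindow(A.shape[::-1],cv2.CV_32F)))
E
```

```text
upright top px err (crop px) [0.13922333 2.9428181 ]
upright top px err (crop px) [0.91862082 3.89367069]
scene [ 0.5047  0.1613 -0.0428] -2.45 rms px 0.4
all [ 0.5047  0.1613 -0.0428] -2.45 rms px 0.4
top shift px ((0.18913954046242765, 0.12722202463215382), 0.9392303661505381)
scene shift px ((-0.13454341851181084, -0.035440826354538046), 1.000030956334538)
```

```bash
python3 -c "
from h import *
print(arm.get_state()['force'],job.sign_off())"
```

```text
the job is handed in; nothing more can be done
[ 0.17771791 -0.12236376 -0.34287451] None
```

I seated the carrier on the steel base and let go of it. I then stood the cream tile in its nest with the upright face away from the handle, and handed the job in at about 23 s of the 64 s allowed. `job.sign_off()` gives no verdict, so what follows is my own last checks:

- **Carrier:** its fitted position matched the base's to within about 1 mm in each camera. Its studs stayed within about 0.2 px, roughly 0.5 mm, after the tile was placed. Seating height was not measured directly; it fits the tool height at release and how the two cameras agree.
- **Tile:** it stands inside the four rails, and the top of the upright is about 0.7 px (about 2 mm) from its expected place. The height at release matched the nest floor to about 0.1 mm, by tool readings.
- **Robot:** it was clear of everything, with forces near zero.
- **Tubs and tape:** I did not re-measure them, but no move went near them.

Two checks disagreed:

- **Camera offset:** the cameras differ by about 4.5 mm in y. I trusted the scene camera because it matched the finger positions.
- **Rough tile fit:** a three-point fit of the tile suggested an offset of about 3 to 4 mm and a few degrees of yaw. The rails leave only 3 mm of play, the limit is 6 mm, and the spotter's positions were within about 3 mm, so I accepted it.

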